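# Bring the square bottle to the reader and take a reading

## Robot

A 6-joint arm with a two-finger parallel gripper is mounted at the origin on the work surface. World frame = base frame: x ahead of the robot, y to its left, z up, the work surface at z = 0. Lengths are in m, angles in rad, forces in N, time in s.
With the tool pointing down it reaches from about 0.225 to 0.875 m from the base axis. Payload 3.4 kg.
Tool frame: the origin (TCP) lies where the fingers leave the gripper's body, on its centre line; the fingertips stand 73 mm ahead of it and the grasp point (between the pads) lies 54 mm ahead of it (manip.pinch_z is the distance from the TCP to the grasp point, in m); z points along the fingers, y is the line along which they close (so a half turn about z gives the same grasp; the last joint's range is limited). The gripper opens to 85 mm and grips with 20 to 120 N. Pads are 22 mm wide; open, the fingers measure 114 mm over their backs; the gripper's body (76 mm by 85 mm) begins 54 mm behind the grasp point. The pads swing forward as they close: fully open they stand 13 mm farther back than shut.
Start: joints at [1.081, 0.276, 1.505, -0, 1.361, -0.121], TCP at [0.207, 0.536, 0.304] pointing down, gripper open.
Joint ranges: [-2.89, 2.89], [-0.75, 2.08], [0.22, 2.7], [-1.18, 4.32], [0.11, 2.71], [-2.7, 2.7]. Speed limits (rad/s): [2.57, 2.57, 3.14, 3.14, 3.14, 3.14].

## Interface

Orientations are given as a unit quaternion [w, x, y, z].
In Python, from rig import readout, imaging, manip gives the robot as it stands. The module is installed in compiled form; this text tells all that it offers.
- The arm moves only by the tool servo_tool, never from a script. Its argument "moves" is a list of rows, each an object with "dp": the shift along the tool's x, y, z in units of 0.2 m (1.0 is 0.2 m), a list of three; "delta_rot": the turn, a rotation vector about the tool's x, y, z in units of 0.1 rad (1.0 is 0.1 rad), a list of three; "fingers": the opening, from 0 (shut) to 1 (fully open). In form: [{"dp": [dx, dy, dz], "delta_rot": [wx, wy, wz], "fingers": fingers}, ...]. A call has 1 to 5 rows; each row shifts and turns the commanded pose from where the row before left it, along the tool's axes as they then stand; what a row does not reach is not made up. A row lasts 1/10 s, in which the tool goes at most 50 mm and 8.59 degrees, less where a joint would pass 70% of its speed; a pose out of reach is approached as far as the arm can. A call with a number of a shift or a turn outside -1 to 1 is refused whole. A call with a gripper value outside its range is refused whole. The fingers move at their own pace and stop on an object; "force" is the grip in N (left out, the last holds). Time passes only in rows, so rows that do not move let the fingers close. It gives the time, the measured TCP pose, the force, the opening and the grip force at its end, in the units of the state.
- readout.get_state(): the state, without advancing time (a new reading comes with each control period).
- imaging.get_image(name): name is "scene" or "top" or "wrist"; returns (picture, depth): 420x560x3 uint8, red, green, blue; 420x560 float32, m along the optical axis (not along the pixel's ray), 0 where there is no reading.
- imaging.calibration(name): a dict with "intrinsics" (3x3 intrinsics, pixels), "R" (3x3) and "t" (3): a world point X has camera coordinates R X + t; the wrist camera has in their place "hand_eye" (4x4, takes a point from camera to tool coordinates, whose origin is the TCP and whose axes are the flange's). Camera axes: x right, y down, z forward; pixel columns grow to the right and rows downward; lengths in m; the calibration is good to about 2 mm. A picture is of the moment at which its call begins: read the wrist's pose just before it. calibration takes no time and is no camera call.
- manip.sign_off(): hands the job in; it is judged then, once.
The state is a dict: "clock": time; "qpos": joint angles; "qd": joint speeds; "effort": joint torques, N m; "position": TCP position; "ee_rot": TCP orientation; "contact_force": force on the tool from outside, world axes, zero at the start; "moment": the same for the moment, N m; "width": finger opening in m; "gripper_force": force on a finger pad.
Only numpy, scipy, OpenCV 4.12 (cv2) and the standard library are available. Lean on these libraries where they do the work, as an engineer would, in place of code of your own. Each camera call takes 0.05 s, during which the arm holds its last target. There are 200 camera calls.

## Task

Turn the hand-turned bottle wheel by pushing gently on one of its arms with a fingertip until the square bottle stands squarely in front of the reader's window, and let the wheel rest there; then press the key on top of the reader down as far as it goes and let it up again. Press the key only once the square bottle is in place. Grip and lift nothing, keep your fingers off the bottles, which stay seated in their sockets, and leave the spare vial and the jar beside the unit where they stand.

Things in the scene. Friction and masses are not known exactly. Their poses are not given: they have to be found in the camera images.
- station: Fixed unit: grey round base plate (radius 125 mm, 10 mm thick) and a white block, the reader. Origin on the bench, on the wheel's upright axis; x points to the reader, z up. The block spans x 140 to 200 mm, y -40 to 40 mm, top 86 mm above the bench. Its dark window faces the wheel; small dark strips on the plate and on the block mark the line y = 0.
- window (a point): Middle of the reader's window, on its face towards the wheel: 140 mm from the wheel's axis along the station's x, 58 mm above the bench.
- hub (a point): Top centre of the wheel's hub, on its axis, 60 mm above the bench; hub radius 26 mm. Four straight aluminium arms 90 degrees apart, each 12 mm wide, 30 to 46 mm above the bench, bare from 26 to 91 mm from the axis, each ending in a socket (one square, 32 mm; three round, 37 mm; reaching 129 mm out, 48 mm high). Between the arms: open space down to the plate, top at 10 mm.
- square_socket (a point): Centre of the inner floor of the square socket, 110 mm from the axis, 34 mm above the bench, at the end of the first arm. The other three arms stand at 90, 180 and 270 degrees anticlockwise from it seen from above.
- round_socket1 (a point): The same for the round socket 90 degrees anticlockwise (from above) of the square one; holds a round vial.
- round_socket2 (a point): The same for the round socket 180 degrees from the square one; holds a round vial.
- wheel (a joint): The wheel's turn in rad about its upright axis, counted from wherever it started (0 at the start), growing anticlockwise from above. It turns freely either way with light friction (1 to 2 N on an arm moves it) and stays where it is left; no stop within a full turn.
- square_bottle: Loose white bottle, square body 22 mm wide with a square grey cap 19 mm wide, 49 mm high in all, standing 15 mm deep in the square socket (top about 83 mm above the bench). Origin: centre of its underside.
- round_vial_a: Loose round white vial with a round grey cap 18 mm across, 26 mm across, 39 mm high, standing in round socket 1 (top about 73 mm above the bench). Origin: centre of its underside. To be left in its socket.
- round_vial_b: Its twin, in round socket 2.
- key_top (a point): Centre of the top face of the reader's key: a grey round spring key, 24 mm across, in a housing on top of the reader block, on the line y = 0, 178 mm from the wheel's axis. Pressed straight down.
- key (a joint): Travel of the key in m: 0 up, 0.006 fully down; fully down takes about 4 N; it springs back when let go.
- spare_vial: Loose round capped vial, 28 mm across, 44 mm high, standing on the bench beside the reader. Origin: centre of its underside. Leave alone.
- reagent_jar: Loose white jar, 48 mm across, 65 mm high, standing on the bench on the other side of the reader. Origin: centre of its underside. Leave alone.
Not all that is in view belongs to the job. Leave any red look-alike of the square_bottle alone. What is shaped like the round_vial_b but orange is not meant.

How it is judged:
By the outcome, as a careful person would: the job done as asked, in the order asked, and still so for the second after the job is handed in, with the robot touching nothing.
It also fails if it takes over 54 s, if anything falls off the work surface, if the arm or the gripper's body presses on something with over 40 N, if the wrist force passes 120 N, or if a joint passes its speed limit or range.

## Working session

There is one attempt and no reset: what is moved stays moved. The work goes in short steps, Python scripts to look and compute and a tool call to move; the robot and the scene stay as the last step left them, time stands still between calls to the robot, and variables do not carry over. Pictures are saved under pics/ and viewed, at most 10 in all, crops included, and the job is handed in when it is done.

Besides the shell and the picture viewer there is one more tool, called after ">>>" in YAML: its name, and indented under it one key for each argument. servo_tool: Moves the arm, as the interface text tells. Its arguments: {"type":"object","properties":{"moves":{"type":"array"},"force":{"type":"number"}},"required":["moves"]}

```bash
mkdir -p pics; python3 - <<'E'
from rig import readout, imaging
import cv2,numpy as np
for n in("top","scene"):
    p,d=imaging.get_image(n); cv2.imwrite(f"pics/{n}0.png",p[:,:,::-1]); np.savez(f"{n}0.npz",p=p,d=d)
    c=imaging.calibration(n); print(n,c["intrinsics"],c["R"],c["t"])
s=readout.get_state(); print(s["clock"],s["position"],s["ee_rot"],s["width"])
E
```

```text
top [[449.74039303   0.         281.78642484]
 [  0.         449.74039303 210.63133063]
 [  0.           0.           1.        ]] [[-0.0115902  -0.99956196  0.02723136]
 [-0.99852964  0.01012741 -0.05325407]
 [ 0.05295496 -0.02780854 -0.99820963]] [0.02355199 0.53917049 0.78579027]
scene [[516.80029253   0.         286.8856734 ]
 [  0.         516.80029253 218.41361117]
 [  0.           0.           1.        ]] [[-0.72718931  0.6862284   0.01692013]
 [ 0.4483498   0.49348806 -0.74528652]
 [-0.51978666 -0.53437825 -0.66652961]] [ 0.38635627 -0.21202101  1.24719863]
0.1 [0.20713435 0.53602391 0.30313028] [-2.30900738e-04  1.83339645e-01  9.83049288e-01 -7.86213589e-04] 0.08523506047152726
```

View pics/top0.png

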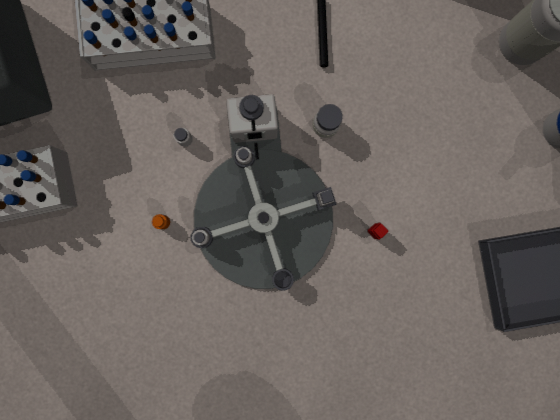

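View pics/scene0.png

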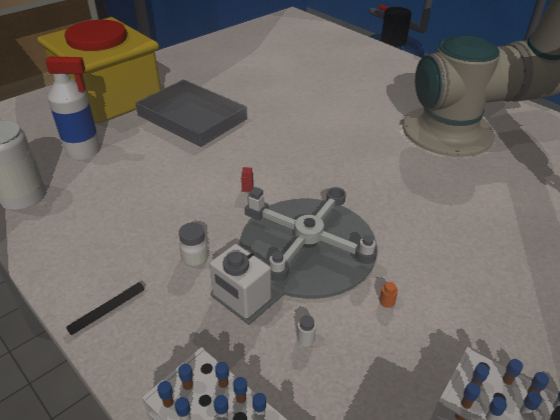

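Top view: hub is at about (263,217). The square capped bottle in its square socket is at (326,198), round vials are at (246,155) and (201,237), and the empty socket is at (283,279). The reader is at (252,120), with its key at (251,107).
Candidates for the square bottle: the grey-capped one at (326,198), which is seated and is my choice; a red look-alike at (378,231), an orange vial at (161,222) and the spare vial at (182,136), all to be left alone.

```bash
cat > h.py <<'E'
import numpy as np,cv2
from rig import imaging
def pix2w(n,u,v,z):
    c=imaging.calibration(n);R=np.array(c["R"]);t=np.array(c["t"]);o=-R.T@t
    r=R.T@np.linalg.inv(c["intrinsics"])@np.array([u,v,1.]);return o+r*(z-o[2])/r[2]
def cloud(n,d):
    c=imaging.calibration(n);K=c["intrinsics"];v,u=np.mgrid[:d.shape[0],:d.shape[1]]
    X=np.stack([(u-K[0,2])/K[0,0]*d,(v-K[1,2])/K[1,1]*d,d],-1)
    return (X-c["t"])@np.array(c["R"])   # R^T(X-t)
E
python3 - <<'E'
from h import *
f=np.load("top0.npz");p,d=f["p"],f["d"];W=cloud("top",d);z=W[...,2]
def blob(u,v,r,lo,hi):
    m=np.zeros(z.shape,bool);m[v-r:v+r+1,u-r:u+r+1]=True;m&=(z>lo)&(z<hi)
    q=W[m];(c,s,a)=cv2.minAreaRect(q[:,:2].astype(np.float32)*1000)
    return m.sum(),q.mean(0).round(4),np.median(q[:,2]).round(4),np.round(c,1),np.round(s,1),round(a,1)
print("hub",blob(263,217,17,.053,.068))
print("sq",blob(326,198,14,.074,.095))
print("v1",blob(246,155,12,.066,.08)); print("v2",blob(201,237,12,.066,.08))
print("block",blob(252,118,30,.08,.092)); print("key",blob(251,107,14,.094,.15))
print("empty",blob(283,279,14,.04,.056))
print("plate",np.median(z[235:250,225:245]))
im=p[85:295,170:350,::-1]; cv2.imwrite("pics/c.png",cv2.resize(im,None,fx=2.8,fy=2.8,interpolation=cv2.INTER_CUBIC))
E
```

```text
hub (np.int64(651), array([0.5263, 0.051 , 0.0557]), np.float64(0.055), array([526.9,  50.6]), array([50.2, 50. ]), 44.4)
sq (np.int64(143), array([ 0.5584, -0.0537,  0.0831]), np.float64(0.0833), array([558.5, -54.1]), array([19.3, 19.1]), 16.4)
v1 (np.int64(111), array([0.6311, 0.083 , 0.0723]), np.float64(0.0733), array([630.5,  82.6]), array([19.7, 23.1]), 27.5)
v2 (np.int64(110), array([0.4946, 0.1554, 0.0728]), np.float64(0.0735), array([494.2, 156.6]), array([17.1, 21.3]), 30.3)
block (np.int64(1288), array([0.69  , 0.0667, 0.0861]), np.float64(0.0862), array([694.7,  67.3]), array([62.4, 79.8]), 5.8)
key (np.int64(472), array([0.7021, 0.0679, 0.102 ]), np.float64(0.0994), array([703.3,  67.6]), array([38.4, 38.6]), 0.8)
empty (np.int64(185), array([0.4253, 0.0203, 0.0478]), np.float64(0.0481), array([423.7,  18.6]), array([36.1, 40.3]), 74.1)
plate 0.010691817731078633
```

View pics/c.png

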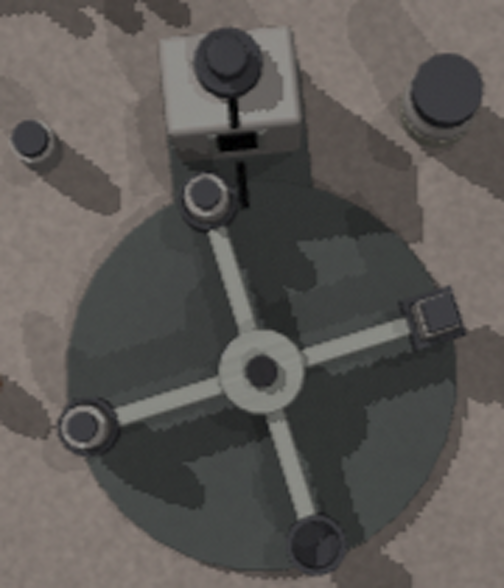

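The crop confirms the choice: square grey cap in the square socket at top0 (326,198). The hub is at about (0.527, 0.051) and the reader at yaw about 5.7°. The square arm stands at about -72.9°, so the wheel needs about +78.6° anticlockwise. I'll push the empty-socket arm, which is well away from the bottles and the reader.

>>> servo_tool:
  moves:
    - {"dp": [-0.167,-0.146,0],"delta_rot": [0,0,0],"fingers": 0}
    - {"dp": [-0.167,-0.146,0],"delta_rot": [0,0,0],"fingers": 0}
    - {"dp": [-0.167,-0.146,0],"delta_rot": [0,0,0],"fingers": 0}
    - {"dp": [-0.167,-0.146,0],"delta_rot": [0,0,0],"fingers": 0}
    - {"dp": [-0.167,-0.146,0],"delta_rot": [0,0,0],"fingers": 0}

```text
clock: 0.6
position: [0.3107, 0.3383, 0.3036]
ee_rot: [-0.0, 0.183, 0.983, -0.0]
contact_force: [1.4, 1.1, 0.4]
width: 0.0121
gripper_force: 0.0
```

>>> servo_tool:
  moves:
    - {"dp": [-0.167,-0.146,0],"delta_rot": [0,0,0],"fingers": 0}
    - {"dp": [-0.167,-0.146,0],"delta_rot": [0,0,0],"fingers": 0}
    - {"dp": [-0.167,-0.146,0],"delta_rot": [0,0,0],"fingers": 0}
    - {"dp": [-0.167,-0.146,0],"delta_rot": [0,0,0],"fingers": 0}
    - {"dp": [-0.167,-0.146,0],"delta_rot": [0,0,0],"fingers": 0}

```text
clock: 1.1
position: [0.4138, 0.1419, 0.3038]
ee_rot: [-0.0, 0.183, 0.983, 0.0]
contact_force: [0.6, 0.4, -0.9]
width: 0.0
gripper_force: 0.0
```

>>> servo_tool:
  moves:
    - {"dp": [-0.167,-0.146,0],"delta_rot": [0,0,0],"fingers": 0}
    - {"dp": [-0.167,-0.146,0],"delta_rot": [0,0,0],"fingers": 0}
    - {"dp": [0,0,0],"delta_rot": [0,0,-1],"fingers": 0}
    - {"dp": [0,0,0],"delta_rot": [0,0,-1],"fingers": 0}
    - {"dp": [0,0,0],"delta_rot": [0,0,-1],"fingers": 0}

```text
clock: 1.6
position: [0.4548, 0.0644, 0.3034]
ee_rot: [-0.001, 0.033, 0.999, 0.0]
contact_force: [-0.4, 0.2, -0.3]
width: 0.0001
gripper_force: 0.0
```

>>> servo_tool:
  moves:
    - {"dp": [0,0,0],"delta_rot": [0,0,-1],"fingers": 0}
    - {"dp": [0,0,0],"delta_rot": [0,0,-1],"fingers": 0}
    - {"dp": [0,0,0],"delta_rot": [0,0,-1],"fingers": 0}
    - {"dp": [0,0,0],"delta_rot": [0,0,-0.7],"fingers": 0}
    - {"dp": [0,0,0],"delta_rot": [0,0,0],"fingers": 0}

```text
clock: 2.1
position: [0.4546, 0.065, 0.3036]
ee_rot: [-0.0, -0.15, 0.989, 0.0]
contact_force: [0.6, -0.2, 0.3]
width: -0.0
gripper_force: 0.0
```

```bash
cat >> h.py <<'E'
from rig import readout
from scipy.spatial.transform import Rotation as Ro
HUB=np.array([.5269,.0506])
def st(goal=None):
    s=readout.get_state();q=s["ee_rot"];R=Ro.from_quat([q[1],q[2],q[3],q[0]]).as_matrix()
    print("t",s["clock"],"p",np.round(s["position"],4),"xdir",round(np.degrees(np.arctan2(R[1,0],R[0,0])),2),"zax",R[:,2].round(4),"F",np.round(s["contact_force"],2),"w",round(s["width"],4))
    if goal is not None: print("units",(R.T@(np.array(goal)-s["position"])/.2).round(3))
    return s,R
E
python3 - <<'E'
from h import *
st([.4547,.0638,.105])
p,d=imaging.get_image("wrist");cv2.imwrite("pics/w1.png",p[:,:,::-1]);print(imaging.calibration("wrist")["hand_eye"].round(3))
E
```

```text
t 2.1 p [0.4546 0.065  0.3036] xdir -162.75 zax [-8.e-04  1.e-04 -1.e+00] F [ 0.61 -0.22  0.3 ] w -0.0
units [ 0.    -0.006  0.993]
[[-0.    -0.957 -0.292  0.075]
 [ 1.    -0.     0.    -0.   ]
 [-0.    -0.292  0.957 -0.07 ]
 [ 0.     0.     0.     1.   ]]
```

View pics/w1.png

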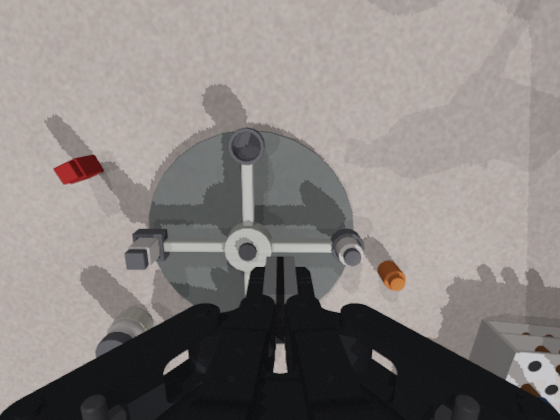

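The wrist picture shows the shut fingers at about (280,270), over the gap between the empty-socket arm (247,190) and the vial arm to its right. Lowering.

>>> servo_tool:
  moves:
    - {"dp": [0,0,0.2],"delta_rot": [0,0,0],"fingers": 0}
    - {"dp": [0,0,0.2],"delta_rot": [0,0,0],"fingers": 0}
    - {"dp": [0,0,0.2],"delta_rot": [0,0,0],"fingers": 0}
    - {"dp": [0,0,0.2],"delta_rot": [0,0,0],"fingers": 0}
    - {"dp": [0,0,0.1],"delta_rot": [0,0,0],"fingers": 0}

```text
clock: 2.65
position: [0.4528, 0.0651, 0.121]
ee_rot: [-0.003, -0.149, 0.989, 0.0]
contact_force: [-0.2, -0.4, 0.4]
width: 0.0
gripper_force: 0.0
```

>>> servo_tool:
  moves:
    - {"dp": [0,0,0.05],"delta_rot": [0,0,0],"fingers": 0}
    - {"dp": [0,0,0.045],"delta_rot": [0,0,0],"fingers": 0}
    - {"dp": [0,-0.01,0],"delta_rot": [0,0,0],"fingers": 0}
    - {"dp": [0,-0.01,0],"delta_rot": [0,0,0],"fingers": 0}
    - {"dp": [0,-0.01,0],"delta_rot": [0,0,0],"fingers": 0}

```text
clock: 3.15
position: [0.4575, 0.0591, 0.1059]
ee_rot: [0.001, -0.15, 0.989, -0.0]
contact_force: [-0.6, -1.0, 0.7]
width: 0.0002
gripper_force: 0.0
```

```bash
cat >> h.py <<'E'
def wheel():
    "angles (deg) of the square arm, from the tops of bottles and arms"
    p,d=imaging.get_image("top");W=cloud("top",d);z=W[...,2];q=W[...,:2]-HUB
    r=np.hypot(q[...,0],q[...,1]);a=np.degrees(np.arctan2(q[...,1],q[...,0]))
    m=(r>.09)&(r<.128)&(z>.077)&(z<.09)
    n,l,s,c=cv2.connectedComponentsWithStats(m.astype(np.uint8))
    for i in range(1,n):
        if s[i,4]>40:
            k=l==i;c,sz,an=cv2.minAreaRect(W[k][:,:2].astype(np.float32)*1000)
            v=np.array(c)-HUB*1000;print("sq",s[i,4],np.round(c,1),np.round(sz,1),"ang",round(np.degrees(np.arctan2(v[1],v[0])),2),"rect",round(an,1))
    m=(r>.035)&(r<.088)&(z>.036)&(z<.05);A=a[m]
    h=np.angle(np.exp(4j*np.radians(A)).mean(),deg=True)/4;print("arms mod90",round(h,2),m.sum())
    return p,d
E
python3 -c "
from h import *
st();wheel()"
```

```text
t 3.15 p [0.4575 0.0591 0.1059] xdir -162.75 zax [ 0.0025 -0.     -1.    ] F [-0.6  -1.03  0.72] w 0.0002
sq 139 [558.8 -54.1] [18.7 19. ] ang -73.05 rect 18.0
arms mod90 17.15 659
```

>>> servo_tool:
  moves:
    - {"dp": [0,-0.01,0],"delta_rot": [0,0,0],"fingers": 0}
    - {"dp": [0,-0.01,0],"delta_rot": [0,0,0],"fingers": 0}
    - {"dp": [0,-0.01,0],"delta_rot": [0,0,0],"fingers": 0}
    - {"dp": [0,-0.01,0],"delta_rot": [0,0,0],"fingers": 0}
    - {"dp": [0,0,0],"delta_rot": [0,0,0],"fingers": 0}

```text
clock: 3.7
position: [0.4591, 0.0514, 0.1049]
ee_rot: [0.0, -0.15, 0.989, 0.0]
contact_force: [-0.2, 0.0, -0.3]
width: -0.0001
gripper_force: 0.0
```

```bash
python3 -c "
from h import *
st();wheel()"
```

```text
t 3.7 p [0.4591 0.0514 0.1049] xdir -162.76 zax [ 2.e-04  0.e+00 -1.e+00] F [-0.24  0.04 -0.32] w -0.0001
sq 139 [558.7 -53.9] [18.6 18.9] ang -73.07 rect 17.9
arms mod90 17.03 634
```

>>> servo_tool:
  moves:
    - {"dp": [0.0045,-0.016,0],"delta_rot": [0,0,-0.5],"fingers": 0}
    - {"dp": [0.0045,-0.016,0],"delta_rot": [0,0,-0.5],"fingers": 0}
    - {"dp": [0.0045,-0.016,0],"delta_rot": [0,0,-0.5],"fingers": 0}
    - {"dp": [0.0045,-0.016,0],"delta_rot": [0,0,-0.5],"fingers": 0}
    - {"dp": [0.0045,-0.016,0],"delta_rot": [0,0,-0.5],"fingers": 0}

```text
clock: 4.25
position: [0.4606, 0.0355, 0.1048]
ee_rot: [-0.0, -0.273, 0.962, 0.001]
contact_force: [-1.5, 2.3, 0.4]
width: 0.0001
gripper_force: 0.8
```

```bash
python3 -c "
from h import *
st();wheel()"
```

```text
t 4.25 p [0.4606 0.0355 0.1048] xdir -148.32 zax [-1.1e-03  8.0e-04 -1.0e+00] F [-1.49  2.27  0.45] w 0.0001
sq 141 [581.3 -44.5] [18.8 19.4] ang -60.24 rect 30.2
arms mod90 29.69 471
```

>>> servo_tool:
  moves:
    - {"dp": [0.0045,-0.016,0],"delta_rot": [0,0,-0.5],"fingers": 0}
    - {"dp": [0.0045,-0.016,0],"delta_rot": [0,0,-0.5],"fingers": 0}
    - {"dp": [0.0045,-0.016,0],"delta_rot": [0,0,-0.5],"fingers": 0}
    - {"dp": [0.0045,-0.016,0],"delta_rot": [0,0,-0.5],"fingers": 0}
    - {"dp": [0.0045,-0.016,0],"delta_rot": [0,0,-0.5],"fingers": 0}

```text
clock: 4.8
position: [0.4664, 0.02, 0.1047]
ee_rot: [-0.001, -0.39, 0.921, 0.001]
contact_force: [-1.6, 1.0, 1.2]
width: -0.0002
gripper_force: 0.8
```

>>> servo_tool:
  moves:
    - {"dp": [0.0045,-0.016,0],"delta_rot": [0,0,-0.5],"fingers": 0}
    - {"dp": [0.0045,-0.016,0],"delta_rot": [0,0,-0.5],"fingers": 0}
    - {"dp": [0.0045,-0.016,0],"delta_rot": [0,0,-0.5],"fingers": 0}
    - {"dp": [0.0045,-0.016,0],"delta_rot": [0,0,-0.5],"fingers": 0}
    - {"dp": [0.0045,-0.016,0],"delta_rot": [0,0,-0.5],"fingers": 0}

```text
clock: 5.3
position: [0.477, 0.0138, 0.1044]
ee_rot: [-0.005, -0.497, 0.868, -0.006]
contact_force: [-1.0, 0.7, 0.7]
width: 0.0004
gripper_force: 0.4
```

>>> servo_tool:
  moves:
    - {"dp": [0.0045,-0.016,0],"delta_rot": [0,0,-0.5],"fingers": 0}
    - {"dp": [0.0045,-0.016,0],"delta_rot": [0,0,-0.5],"fingers": 0}
    - {"dp": [0.0045,-0.016,0],"delta_rot": [0,0,-0.5],"fingers": 0}
    - {"dp": [0.0045,-0.016,0],"delta_rot": [0,0,-0.5],"fingers": 0}
    - {"dp": [0.0045,-0.016,0],"delta_rot": [0,0,-0.5],"fingers": 0}

```text
clock: 5.8
position: [0.488, 0.0456, 0.0987]
ee_rot: [-0.031, -0.583, 0.811, -0.042]
contact_force: [-5.9, -7.7, 4.6]
width: -0.0001
gripper_force: 4.4
```

```bash
python3 -c "
from h import *
s,R=st();wheel();print(R[:2,:2].T@(s['position'][:2]-HUB))"
```

```text
t 5.8 p [0.488  0.0456 0.0987] xdir -108.73 zax [-0.0016 -0.1045 -0.9945] F [-5.88 -7.72  4.65] w -0.0001
sq 138 [616.8 -11.9] [18.7 19.1] ang -34.83 rect 55.3
arms mod90 -34.67 333
[0.0171413  0.03528589]
```

```bash
python3 -c "
from h import *
s,R=st();print(np.round(s['qpos'],3),np.round(s['qd'],2),s['effort'])
p,d=imaging.get_image('top');cv2.imwrite('pics/t2.png',cv2.resize(p[85:295,170:380,::-1],None,fx=2.5,fy=2.5))"
```

```text
t 5.85 p [0.4873 0.0465 0.0983] xdir -108.64 zax [-0.0031 -0.1041 -0.9946] F [-2.74 -1.82  1.8 ] w 0.0002
[ 0.015  0.37   1.967 -0.143  0.815 -2.703] [-0.02 -0.01  0.01  0.05 -0.01 -0.  ] [-5.07669034e-02 -3.83298683e+01 -1.81813806e+01 -2.37967093e-01
 -1.02100298e+00 -2.51395942e-02]
```

View pics/t2.png

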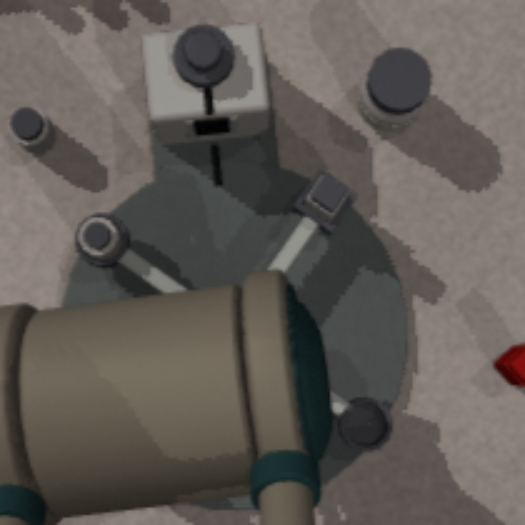

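The wrist joint reached its range end, so the tool left the arc. The wheel is at -34.7° and in the top view the bottles are still seated, with the square one at (325,200) in the crop. I'll lift out and turn the wrist back.

>>> servo_tool:
  moves:
    - {"dp": [0,0,-0.1],"delta_rot": [0,0,0.2],"fingers": 0}
    - {"dp": [0,0,-0.15],"delta_rot": [0,0,0.2],"fingers": 0}
    - {"dp": [0,0,-0.15],"delta_rot": [0,0,0.5],"fingers": 0}
    - {"dp": [0,0,0],"delta_rot": [0,0,0.5],"fingers": 0}
    - {"dp": [0,0,0],"delta_rot": [0,0,0],"fingers": 0}

```text
clock: 6.4
position: [0.4896, 0.0542, 0.1794]
ee_rot: [-0.024, -0.523, 0.851, -0.044]
contact_force: [-0.5, -0.0, -0.5]
width: -0.0002
gripper_force: 0.0
```

```bash
python3 -c "
from h import *
s,R=st();print(np.round(s['qpos'],3));
# level-up
ax=np.cross(R[:,2],[0,0,-1]);print('level units',(R.T@ax*10).round(2));wheel()"
```

```text
t 6.4 p [0.4896 0.0542 0.1794] xdir -117.01 zax [ 0.0045 -0.1006 -0.9949] F [-0.5  -0.01 -0.51] w -0.0002
[ 0.029  0.266  1.864 -0.119  1.013 -2.58 ]
level units [-0.5  -0.88  0.  ]
sq 138 [616.1 -12.9] [19.  19.1] ang -35.44 rect 53.7
arms mod90 -35.62 230
```

>>> servo_tool:
  moves:
    - {"dp": [0,0,0],"delta_rot": [-0.5,-0.88,0],"fingers": 0}
    - {"dp": [0,0,0],"delta_rot": [0,0,1],"fingers": 0}
    - {"dp": [0,0,0],"delta_rot": [0,0,1],"fingers": 0}
    - {"dp": [0,0,0],"delta_rot": [0,0,1],"fingers": 0}
    - {"dp": [0,0,0],"delta_rot": [0,0,1],"fingers": 0}

```text
clock: 6.95
position: [0.4884, 0.0537, 0.1773]
ee_rot: [-0.003, -0.342, 0.94, 0.001]
contact_force: [-0.5, 0.2, -0.8]
width: 0.0
gripper_force: 0.0
```

>>> servo_tool:
  moves:
    - {"dp": [0,0,0],"delta_rot": [0,0,1],"fingers": 0}
    - {"dp": [0,0,0],"delta_rot": [0,0,1],"fingers": 0}
    - {"dp": [0,0,0],"delta_rot": [0,0,1],"fingers": 0}
    - {"dp": [0,0,0],"delta_rot": [0,0,1],"fingers": 0}
    - {"dp": [0,0,0],"delta_rot": [0,0,1],"fingers": 0}

```text
clock: 7.45
position: [0.4884, 0.0538, 0.1773]
ee_rot: [-0.003, -0.099, 0.995, 0.0]
contact_force: [0.2, -0.9, -0.6]
width: -0.0001
gripper_force: 0.0
```

>>> servo_tool:
  moves:
    - {"dp": [0,0,0],"delta_rot": [0,0,1],"fingers": 0}
    - {"dp": [0,0,0],"delta_rot": [0,0,1],"fingers": 0}
    - {"dp": [0,0,0],"delta_rot": [0,0,1],"fingers": 0}
    - {"dp": [0,0,0],"delta_rot": [0,0,1],"fingers": 0}
    - {"dp": [0,0,0],"delta_rot": [0,0,1],"fingers": 0}

```text
clock: 7.95
position: [0.4884, 0.0538, 0.1773]
ee_rot: [-0.003, 0.151, 0.989, -0.0]
contact_force: [-0.4, -0.4, 1.0]
width: 0.0003
gripper_force: 0.0
```

>>> servo_tool:
  moves:
    - {"dp": [0,0,0],"delta_rot": [0,0,1],"fingers": 0}
    - {"dp": [0,0,0],"delta_rot": [0,0,1],"fingers": 0}
    - {"dp": [0,0,0],"delta_rot": [0,0,1],"fingers": 0}
    - {"dp": [0,0,0],"delta_rot": [0,0,0],"fingers": 0}

```text
clock: 8.35
position: [0.4884, 0.0538, 0.1774]
ee_rot: [-0.003, 0.295, 0.956, -0.001]
contact_force: [-0.4, -0.2, -0.3]
width: -0.0002
gripper_force: 0.0
```

```bash
python3 -c "
from h import *
th=np.radians(-35.2-90);u=np.array([np.cos(th),np.sin(th)]);n=np.array([-u[1],u[0]])
g=HUB+.062*u-.030*n;print(g)
s,R=st([g[0],g[1],.106]);print(np.round(s['qpos'],3))
ax=np.cross(R[:,2],[0,0,-1]);print('level units',(R.T@ax*10).round(2));wheel()"
```

```text
[0.46664685 0.01722999]
t 8.35 p [0.4884 0.0538 0.1774] xdir 145.72 zax [-5.3e-03  2.0e-04 -1.0e+00] F [-0.38 -0.24 -0.3 ] w -0.0002
units [-0.015 -0.211  0.358]
[-0.032  0.263  1.87   0.     1.014 -1.005]
level units [-0.03 -0.04  0.  ]
sq 137 [616.  -12.8] [18.7 18.9] ang -35.44 rect 53.0
arms mod90 -35.4 217
```

>>> servo_tool:
  moves:
    - {"dp": [-0.015,-0.1,0],"delta_rot": [0,0,0],"fingers": 0}
    - {"dp": [0,-0.11,0],"delta_rot": [0,0,0],"fingers": 0}
    - {"dp": [0,0,0],"delta_rot": [0,0,0],"fingers": 0}
    - {"dp": [0,0,0.1],"delta_rot": [0,0,0],"fingers": 0}
    - {"dp": [0,0,0.1],"delta_rot": [0,0,0],"fingers": 0}

```text
clock: 8.9
position: [0.4685, 0.0176, 0.1385]
ee_rot: [-0.0, 0.295, 0.956, 0.0]
contact_force: [0.6, -0.6, -0.4]
width: -0.0
gripper_force: 0.0
```

>>> servo_tool:
  moves:
    - {"dp": [0,0,0.1],"delta_rot": [0,0,0],"fingers": 0}
    - {"dp": [0,0,0.05],"delta_rot": [0,0,0],"fingers": 0}
    - {"dp": [0,0,0],"delta_rot": [0,0,0],"fingers": 0}
    - {"dp": [-0.01,0,0],"delta_rot": [0,0,0],"fingers": 0}
    - {"dp": [-0.01,0,0],"delta_rot": [0,0,0],"fingers": 0}

```text
clock: 9.4
position: [0.4717, 0.0151, 0.1093]
ee_rot: [-0.001, 0.295, 0.955, -0.0]
contact_force: [-0.1, -0.8, 0.1]
width: -0.0
gripper_force: 0.0
```

>>> servo_tool:
  moves:
    - {"dp": [-0.01,0,0],"delta_rot": [0,0,0],"fingers": 0}
    - {"dp": [-0.01,0,0],"delta_rot": [0,0,0],"fingers": 0}
    - {"dp": [0,0,0],"delta_rot": [0,0,0],"fingers": 0}

```text
clock: 9.7
position: [0.4747, 0.0126, 0.1089]
ee_rot: [-0.001, 0.295, 0.955, -0.0]
contact_force: [0.3, 0.4, -0.5]
width: -0.0001
gripper_force: 0.0
```

```bash
cat >> h.py <<'E'
def rel(s,R): print("rel tool",(R[:2,:2].T@(s['position'][:2]-HUB)*1000).round(1),"q",np.round(s['qpos'],3))
E
python3 -c "
from h import *
s,R=st();rel(s,R);wheel()"
```

```text
t 9.7 p [0.4747 0.0126 0.1089] xdir 145.64 zax [-2.e-03  1.e-04 -1.e+00] F [ 0.32  0.36 -0.52] w -0.0001
rel tool [ 21.7 -60.8] q [-0.12   0.33   1.993 -0.     0.821 -1.091]
sq 139 [615.9 -12.8] [18.9 18.8] ang -35.47 rect 52.6
arms mod90 -35.25 439
```

>>> servo_tool:
  moves:
    - {"dp": [-0.015,-0.005,0.015],"delta_rot": [0,0,-0.5],"fingers": 0}
    - {"dp": [-0.015,-0.005,0],"delta_rot": [0,0,-0.5],"fingers": 0}
    - {"dp": [-0.015,-0.005,0],"delta_rot": [0,0,-0.5],"fingers": 0}
    - {"dp": [-0.015,-0.005,0],"delta_rot": [0,0,-0.5],"fingers": 0}
    - {"dp": [-0.015,-0.005,0],"delta_rot": [0,0,-0.5],"fingers": 0}

```text
clock: 10.25
position: [0.4839, 0.0015, 0.1053]
ee_rot: [-0.003, 0.173, 0.985, 0.0]
contact_force: [-1.3, 0.5, 0.8]
width: -0.0001
gripper_force: 0.8
```

>>> servo_tool:
  moves:
    - {"dp": [-0.015,-0.005,0],"delta_rot": [0,0,-0.5],"fingers": 0}
    - {"dp": [-0.015,-0.005,0],"delta_rot": [0,0,-0.5],"fingers": 0}
    - {"dp": [-0.015,-0.005,0],"delta_rot": [0,0,-0.5],"fingers": 0}
    - {"dp": [-0.015,-0.005,0],"delta_rot": [0,0,-0.4],"fingers": 0}
    - {"dp": [0,0,0],"delta_rot": [0,0,0],"fingers": 0}

```text
clock: 10.75
position: [0.495, -0.0059, 0.1053]
ee_rot: [-0.002, 0.08, 0.997, -0.0]
contact_force: [-0.2, -0.1, 0.4]
width: -0.0001
gripper_force: 0.2
```

```bash
python3 -c "
from h import *
s,R=st();rel(s,R);wheel()"
```

```text
t 10.75 p [ 0.495  -0.0059  0.1053] xdir 170.84 zax [-4.2e-03  3.0e-04 -1.0e+00] F [-0.2  -0.11  0.4 ] w -0.0001
rel tool [ 22.5 -60.9] q [-0.152  0.36   1.953 -0.     0.833 -1.563]
sq 138 [633.3  24.1] [18.6 19.7] ang -13.97 rect 75.8
arms mod90 -13.62 324
```

>>> servo_tool:
  moves:
    - {"dp": [-0.015,-0.005,0],"delta_rot": [0,0,-0.5],"fingers": 0}
    - {"dp": [-0.015,-0.005,0],"delta_rot": [0,0,-0.5],"fingers": 0}
    - {"dp": [-0.015,-0.005,0],"delta_rot": [0,0,-0.5],"fingers": 0}
    - {"dp": [-0.015,-0.005,0],"delta_rot": [0,0,-0.5],"fingers": 0}
    - {"dp": [-0.0075,-0.0025,0],"delta_rot": [0,0,-0.25],"fingers": 0}

```text
clock: 11.3
position: [0.5079, -0.0113, 0.1052]
ee_rot: [-0.002, -0.033, 0.999, 0.0]
contact_force: [-1.5, -1.1, -0.3]
width: -0.0001
gripper_force: 0.8
```

>>> servo_tool:
  moves:
    - {"dp": [-0.0075,-0.0025,0],"delta_rot": [0,0,-0.25],"fingers": 0}
    - {"dp": [-0.0075,-0.0025,0],"delta_rot": [0,0,-0.25],"fingers": 0}
    - {"dp": [0,0,0],"delta_rot": [0,0,0],"fingers": 0}

```text
clock: 11.6
position: [0.5116, -0.012, 0.1053]
ee_rot: [-0.002, -0.058, 0.998, 0.0]
contact_force: [-0.2, -0.6, -0.6]
width: 0.0002
gripper_force: 0.5
```

```bash
python3 -c "
from h import *
s,R=st();rel(s,R);wheel()"
```

```text
t 11.6 p [ 0.5116 -0.012   0.1053] xdir -173.37 zax [-3.1e-03  3.0e-04 -1.0e+00] F [-0.24 -0.62 -0.59] w 0.0002
rel tool [ 22.4 -60.4] q [-0.159  0.379  1.917 -0.     0.848 -1.846]
sq 138 [636.2  54.9] [18.1 18.4] ang 2.26 rect 89.6
arms mod90 2.28 335
```

>>> servo_tool:
  moves:
    - {"dp": [-0.006,-0.002,0],"delta_rot": [0,0,-0.2],"fingers": 0}
    - {"dp": [-0.006,-0.002,0],"delta_rot": [0,0,-0.2],"fingers": 0}
    - {"dp": [0,0,0],"delta_rot": [0,0,0],"fingers": 0}

```text
clock: 11.95
position: [0.5142, -0.0125, 0.1053]
ee_rot: [-0.001, -0.078, 0.997, 0.0]
contact_force: [-0.6, -1.3, -0.9]
width: -0.0004
gripper_force: 0.5
```

```bash
python3 - <<'E'
from h import *
s,R=st();rel(s,R)
for i in range(3): p,d=wheel()
W=cloud("top",d);z=W[...,2]
m=np.zeros(z.shape,bool);m[85:150,215:295]=1;m&=(z>.082)&(z<.09)
c,sz,a=cv2.minAreaRect(W[m][:,:2].astype(np.float32)*1000);v=np.array(c)-HUB*1000
print("block",c,sz,a,np.degrees(np.arctan2(v[1],v[0])))
k=np.zeros(z.shape,bool);k[85:135,230:275]=1;k&=(z>.104)
c,r=cv2.minEnclosingCircle(W[k][:,:2].astype(np.float32)*1000);v=np.array(c)-HUB*1000
print("keytop",k.sum(),np.median(z[k]),z[k].max(),c,r,np.hypot(*v),np.degrees(np.arctan2(v[1],v[0])))
cv2.imwrite("pics/t3.png",cv2.resize(p[85:245,200:340,::-1],None,fx=3.6,fy=3.6,interpolation=cv2.INTER_CUBIC))
E
```

```text
t 11.95 p [ 0.5142 -0.0125  0.1053] xdir -171.07 zax [-2.9e-03  3.0e-04 -1.0e+00] F [-0.62 -1.32 -0.93] w -0.0004
rel tool [ 22.4 -60.3] q [-0.159  0.382  1.912 -0.     0.851 -1.886]
sq 138 [636.6  59. ] [19.3 18.9] ang 4.38 rect 3.7
arms mod90 4.7 346
sq 139 [636.4  59. ] [19.2 18.8] ang 4.39 rect 4.5
arms mod90 4.67 342
sq 141 [636.4  59. ] [19.7 18.5] ang 4.39 rect 6.5
arms mod90 4.69 340
block (680.745361328125, 66.02841186523438) (90.45343017578125, 79.48649597167969) 5.194151401519775 5.726771291203253
keytop 181 0.10829088137616917 0.8124550785973563 (605.6891479492188, 55.9310188293457) 109.8215560913086 78.9692952755861 3.870838078339872
```

View pics/t3.png

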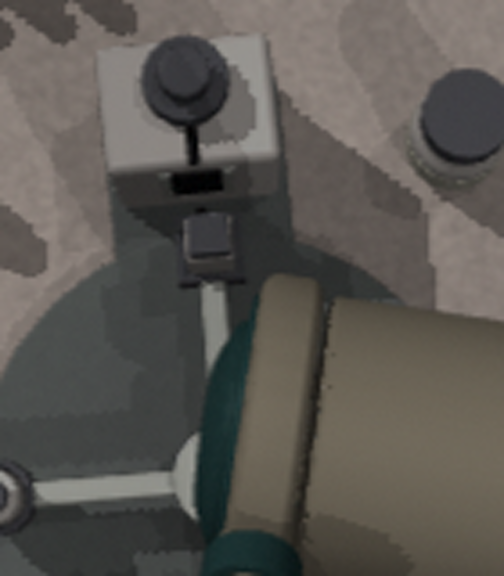

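The square bottle stands at (209,240) in the crop, almost in line with the reader's mark. I'll fix the mark line's direction from the strips in the first picture.

```bash
python3 - <<'E'
from h import *
f=np.load("top0.npz");p,d=f["p"],f["d"];W=cloud("top",d);z=W[...,2];g=p.max(-1).astype(int)
for nm,(u0,u1,v0,v1),h in(("blockstrip",(246,264,119,131),.0865),("platestrip",(252,262,144,160),.0108)):
    S=g[v0:v1,u0:u1];vv,uu=np.nonzero(S<35)
    q=np.array([pix2w("top",u+u0,v+v0,h)[:2] for u,v in zip(uu,vv)]);v=q.mean(0)-HUB
    l=cv2.fitLine((q*1000).astype(np.float32),cv2.DIST_L2,0,.01,.01).ravel()
    print(nm,len(q),q.mean(0),"bearing",np.degrees(np.arctan2(v[1],v[0])),"dir",np.degrees(np.arctan2(l[1],l[0])))
m=np.zeros(z.shape,bool);m[85:142,222:285]=1;m&=(z>.08)&(z<.092);q=W[m][:,:2]
for yw in (5,5.7,6.3):
    c,s=np.cos(np.radians(yw)),np.sin(np.radians(yw));e=(q-HUB)@np.array([[c,-s],[s,c]])*1000;print(yw,np.percentile(e,[1,99],axis=0).round(1).tolist())
k=np.zeros(z.shape,bool);k[85:130,232:272]=1
for lo,hi in((.095,.103),(.103,.112)):
    kk=k&(z>lo)&(z<hi);c,r=cv2.minEnclosingCircle(W[kk][:,:2].astype(np.float32)*1000);v=np.array(c)-HUB*1000
    print(lo,kk.sum(),np.median(z[kk]),c,r,np.hypot(*v),np.degrees(np.arctan2(v[1],v[0])))
E
```

```text
blockstrip 32 [0.67823737 0.0652313 ] bearing 5.5221941872927305 dir 9.900483
platestrip 60 [0.646897   0.06279599] bearing 5.803374914484469 dir 5.0174847
5 [[139.5, -37.2], [198.1, 41.2]]
5.7 [[139.4, -39.3], [198.2, 39.1]]
6.3 [[139.2, -41.1], [198.1, 37.4]]
0.095 294 0.09848787717239293 (703.5352783203125, 68.07415771484375) 20.00265884399414 177.4975147294673 5.649768266230478
0.103 173 0.10811785622804447 (703.422607421875, 68.02572631835938) 11.677321434020996 177.38062709535032 5.637783296513346
```

>>> servo_tool:
  moves:
    - {"dp": [-0.006,-0.002,0],"delta_rot": [0,0,-0.2],"fingers": 0}
    - {"dp": [0,0,0],"delta_rot": [0,0,0],"fingers": 0}
    - {"dp": [0,0,0],"delta_rot": [0,0,0],"fingers": 0}

```text
clock: 12.4
position: [0.5153, -0.0127, 0.1054]
ee_rot: [-0.002, -0.088, 0.996, 0.0]
contact_force: [-0.3, -0.9, 0.6]
width: -0.0003
gripper_force: 0.5
```

```bash
python3 - <<'E'
from h import *
s,R=st();wheel();wheel()
E
```

```text
t 12.4 p [ 0.5153 -0.0127  0.1054] xdir -169.95 zax [-3.e-03  3.e-04 -1.e+00] F [-0.34 -0.95  0.61] w -0.0003
sq 140 [636.3  60.9] [19.4 18.8] ang 5.38 rect 5.7
arms mod90 5.8 347
sq 141 [636.1  60.8] [19.3 19. ] ang 5.35 rect 4.6
arms mod90 5.75 341
```

>>> servo_tool:
  moves:
    - {"dp": [0.02,0,0],"delta_rot": [0,0,0],"fingers": 0}
    - {"dp": [0.03,0,0],"delta_rot": [0,0,0],"fingers": 0}
    - {"dp": [0,0,-0.1],"delta_rot": [0,0,0],"fingers": 0}
    - {"dp": [0,0,-0.2],"delta_rot": [0,0,0],"fingers": 0}
    - {"dp": [0,0,-0.2],"delta_rot": [0,0,0],"fingers": 0}

```text
clock: 13.0
position: [0.5047, -0.0143, 0.2059]
ee_rot: [-0.003, -0.087, 0.996, 0.001]
contact_force: [0.7, 0.2, -1.0]
width: -0.0002
gripper_force: 0.0
```

>>> servo_tool:
  moves:
    - {"dp": [0,-0.2,-0.1],"delta_rot": [0,0,0],"fingers": 0}
    - {"dp": [0,-0.2,0],"delta_rot": [0,0,0],"fingers": 0}
    - {"dp": [0,-0.2,0],"delta_rot": [0,0,0],"fingers": 0}
    - {"dp": [0,0,0],"delta_rot": [0,0,0],"fingers": 0}

```text
clock: 13.4
position: [0.5277, -0.137, 0.2257]
ee_rot: [-0.0, -0.086, 0.996, -0.001]
contact_force: [-0.7, 1.2, 0.6]
width: 0.0
gripper_force: 0.0
```

```bash
python3 - <<'E'
from h import *
s,R=st([.7037,.0681,.108+.073+.04]);rel(s,R);wheel();p,d=wheel()
W=cloud("top",d);z=W[...,2]
def blob(u,v,r,lo,hi):
    m=np.zeros(z.shape,bool);m[v-r:v+r+1,u-r:u+r+1]=True;m&=(z>lo)&(z<hi);c=cv2.minAreaRect(W[m][:,:2].astype(np.float32)*1000)[0];print(m.sum(),np.round(c,1))
q=W[...,:2]-HUB;r=np.hypot(q[...,0],q[...,1]);m=(r>.09)&(r<.13)&(z>.066)&(z<.077)
n,l,s,c=cv2.connectedComponentsWithStats(m.astype(np.uint8))
for i in range(1,n):
    if s[i,4]>60: v=q[l==i].mean(0);print("vial",s[i],np.degrees(np.arctan2(v[1],v[0])),np.hypot(*v))
cv2.imwrite("pics/t4.png",p[:,:,::-1])
E
```

```text
t 13.4 p [ 0.5277 -0.137   0.2257] xdir -170.18 zax [-4.e-04 -3.e-03 -1.e+00] F [-0.65  1.18  0.64] w 0.0
units [-1.042  0.861  0.02 ]
rel tool [  31.2 -185. ] q [-0.38   0.287  1.693 -0.003  1.161 -2.121]
sq 139 [636.1  60.8] [19.7 18.7] ang 5.36 rect 5.8
arms mod90 5.12 883
sq 138 [636.1  60.8] [19.1 19.1] ang 5.34 rect 3.9
arms mod90 5.13 880
vial [191 217  13  15 107] 95.4013510220148 0.10952459462485795
vial [264 277  13  13 103] -175.0516881582679 0.10967312749816997
```

View pics/t4.png

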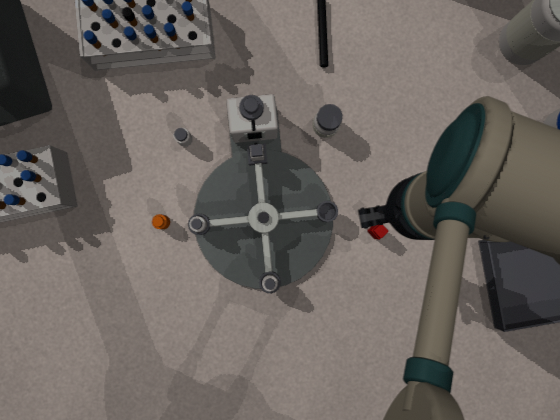

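Wheel readings with a clear view are about 5.1–5.4° against a mark line of about 5.65°, which is within measuring error. All bottles are seated: the square one at (257,153) faces the window, and the vials are at (198,224) and (270,283). Next is the key.

>>> servo_tool:
  moves:
    - {"dp": [-0.13,0.108,0],"delta_rot": [0,0,0],"fingers": 0}
    - {"dp": [-0.13,0.108,0],"delta_rot": [0,0,0],"fingers": 0}
    - {"dp": [-0.13,0.108,0],"delta_rot": [0,0,0],"fingers": 0}
    - {"dp": [-0.13,0.108,0],"delta_rot": [0,0,0],"fingers": 0}
    - {"dp": [-0.13,0.108,0],"delta_rot": [0,0,0],"fingers": 0}

```text
clock: 14.0
position: [0.6355, -0.0008, 0.2247]
ee_rot: [-0.002, -0.088, 0.996, 0.001]
contact_force: [1.0, -1.5, 1.0]
width: -0.0002
gripper_force: 0.0
```

>>> servo_tool:
  moves:
    - {"dp": [-0.13,0.108,0],"delta_rot": [0,0,0],"fingers": 0}
    - {"dp": [-0.13,0.108,0],"delta_rot": [0,0,0],"fingers": 0}
    - {"dp": [-0.13,0.105,0],"delta_rot": [0,0,0],"fingers": 0}
    - {"dp": [0,0,0],"delta_rot": [0,0,0],"fingers": 0}
    - {"dp": [0,0,0],"delta_rot": [0,0,0],"fingers": 0}

```text
clock: 14.5
position: [0.7004, 0.0751, 0.224]
ee_rot: [-0.003, -0.089, 0.996, 0.0]
contact_force: [0.2, -0.4, 0.1]
width: 0.0003
gripper_force: 0.0
```

```bash
python3 - <<'E'
from h import *
s,R=st([.7037,.0681,.108+.073+.008]);rel(s,R)
ax=np.cross(R[:,2],[0,0,-1]);print('level units',(R.T@ax*10).round(2))
E
```

```text
t 14.5 p [0.7004 0.0751 0.224 ] xdir -169.79 zax [-5.5e-03  2.0e-04 -1.0e+00] F [ 0.23 -0.44  0.06] w 0.0003
units [-0.011 -0.038  0.175]
rel tool [-175.1   -6.6] q [ 0.008  0.518  1.316  0.     1.313 -1.741]
level units [ 0.01 -0.05  0.  ]
```

>>> servo_tool:
  moves:
    - {"dp": [-0.011,-0.038,0],"delta_rot": [0,-0.05,0],"fingers": 0}
    - {"dp": [0,0,0.08],"delta_rot": [0,0,0],"fingers": 0}
    - {"dp": [0,0,0.08],"delta_rot": [0,0,0],"fingers": 0}
    - {"dp": [0,0,0.015],"delta_rot": [0,0,0],"fingers": 0}
    - {"dp": [0,0,0],"delta_rot": [0,0,0],"fingers": 0}

```text
clock: 15.0
position: [0.7042, 0.0651, 0.1894]
ee_rot: [0.0, -0.087, 0.996, 0.0]
contact_force: [-0.0, 0.0, -0.3]
width: -0.0002
gripper_force: 0.0
```

```bash
python3 - <<'E'
from h import *
st([.7037,.0681,.108+.073])
E
```

```text
t 15.0 p [0.7042 0.0651 0.1894] xdir -170.02 zax [ 1.e-04  9.e-04 -1.e+00] F [-0.04  0.04 -0.26] w -0.0002
units [-0.     0.015  0.042]
```

>>> servo_tool:
  moves:
    - {"dp": [0,0,0.01],"delta_rot": [0,0,0],"fingers": 0}
    - {"dp": [0,0,0.01],"delta_rot": [0,0,0],"fingers": 0}
    - {"dp": [0,0,0.01],"delta_rot": [0,0,0],"fingers": 0}
    - {"dp": [0,0,0.01],"delta_rot": [0,0,0],"fingers": 0}
    - {"dp": [0,0,0],"delta_rot": [0,0,0],"fingers": 0}

```text
clock: 15.5
position: [0.7048, 0.0663, 0.1815]
ee_rot: [0.001, -0.088, 0.996, 0.001]
contact_force: [0.0, 0.7, 0.2]
width: -0.0
gripper_force: 0.0
```

```bash
python3 - <<'E'
from h import *
st([.7037,.0681,.108+.073])
E
```

```text
t 15.5 p [0.7048 0.0663 0.1815] xdir -169.94 zax [ 0.0012  0.0011 -1.    ] F [0.03 0.67 0.2 ] w -0.0
units [0.004 0.01  0.002]
```

Centre is within 2 mm; pressing slowly.

>>> servo_tool:
  moves:
    - {"dp": [0,0.008,0.005],"delta_rot": [0,0,0],"fingers": 0}
    - {"dp": [0,0,0.008],"delta_rot": [0,0,0],"fingers": 0}
    - {"dp": [0,0,0.008],"delta_rot": [0,0,0],"fingers": 0}
    - {"dp": [0,0,0.005],"delta_rot": [0,0,0],"fingers": 0}
    - {"dp": [0,0,0.005],"delta_rot": [0,0,0],"fingers": 0}

```text
clock: 16.0
position: [0.7048, 0.068, 0.1759]
ee_rot: [0.001, -0.088, 0.996, 0.001]
contact_force: [-0.7, 0.8, 3.8]
width: 0.0001
gripper_force: 1.6
```

>>> servo_tool:
  moves:
    - {"dp": [0,0,0.004],"delta_rot": [0,0,0],"fingers": 0}
    - {"dp": [0,0,0],"delta_rot": [0,0,0],"fingers": 0}

```text
clock: 16.2
position: [0.7048, 0.068, 0.1749]
ee_rot: [0.001, -0.088, 0.996, 0.001]
contact_force: [-0.6, -0.3, 3.4]
width: 0.0
gripper_force: 1.8
```

>>> servo_tool:
  moves:
    - {"dp": [0,0,0.004],"delta_rot": [0,0,0],"fingers": 0}
    - {"dp": [0,0,0],"delta_rot": [0,0,0],"fingers": 0}

```text
clock: 16.4
position: [0.7048, 0.068, 0.1747]
ee_rot: [0.001, -0.088, 0.996, 0.001]
contact_force: [-1.7, 1.4, 6.1]
width: -0.0002
gripper_force: 2.9
```

>>> servo_tool:
  moves:
    - {"dp": [0,0,0.004],"delta_rot": [0,0,0],"fingers": 0}
    - {"dp": [0,0,0],"delta_rot": [0,0,0],"fingers": 0}

```text
clock: 16.6
position: [0.7048, 0.068, 0.1746]
ee_rot: [0.001, -0.088, 0.996, 0.001]
contact_force: [-2.1, 1.2, 7.9]
width: 0.0001
gripper_force: 4.3
```

The tool has stalled while the force keeps rising, so the key is against its stop. Letting it up and retreating.

>>> servo_tool:
  moves:
    - {"dp": [0,0,-0.02],"delta_rot": [0,0,0],"fingers": 0}
    - {"dp": [0,0,-0.05],"delta_rot": [0,0,0],"fingers": 0}
    - {"dp": [0,0,-0.15],"delta_rot": [0,0,0],"fingers": 0}
    - {"dp": [0,0,-0.2],"delta_rot": [0,0,0],"fingers": 0}
    - {"dp": [0,0,0],"delta_rot": [0,0,0],"fingers": 0}

```text
clock: 17.1
position: [0.7072, 0.0673, 0.2636]
ee_rot: [0.006, -0.088, 0.996, -0.0]
contact_force: [1.3, 0.2, 1.2]
width: -0.0001
gripper_force: 0.0
```

>>> servo_tool:
  moves:
    - {"dp": [0,-0.2,0],"delta_rot": [0,0,0],"fingers": 0}
    - {"dp": [0,-0.2,0],"delta_rot": [0,0,0],"fingers": 0}
    - {"dp": [0,-0.2,0],"delta_rot": [0,0,0],"fingers": 0}
    - {"dp": [0,-0.2,0],"delta_rot": [0,0,0],"fingers": 0}
    - {"dp": [0,0,0],"delta_rot": [0,0,0],"fingers": 0}

```text
clock: 17.6
position: [0.7328, -0.0961, 0.2557]
ee_rot: [0.0, -0.085, 0.996, -0.001]
contact_force: [0.9, -0.2, 0.7]
width: 0.0001
gripper_force: 0.0
```

```bash
python3 - <<'E'
from h import *
st();wheel();p,d=wheel();z=cloud("top",d)[...,2];k=z[100:115,243:260];print("key z",np.median(k[k>.103]))
cv2.imwrite("pics/t5.png",p[:,:,::-1])
E
```

```text
t 17.6 p [ 0.7328 -0.0961  0.2557] xdir -170.26 zax [ 7.0e-04 -2.7e-03 -1.0e+00] F [ 0.92 -0.22  0.71] w 0.0001
sq 143 [636.   60.8] [19.1 19. ] ang 5.37 rect 4.6
arms mod90 5.12 882
sq 137 [636.2  60.9] [19.  18.8] ang 5.37 rect 5.7
arms mod90 5.12 883
key z 0.10845273978637437
```

View pics/t5.png

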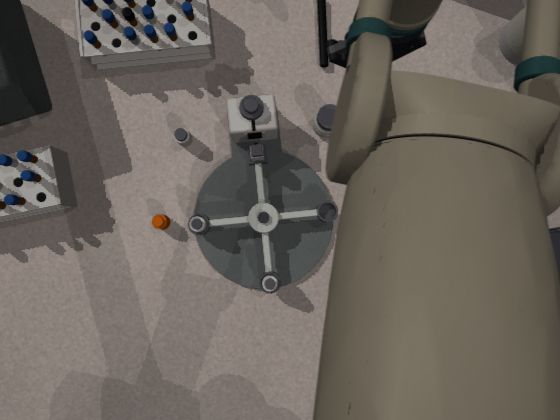

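The key is back up (z 0.108). The square bottle at (257,153) still faces the window, and the spare vial (182,136) and jar (329,120) have not moved.

```bash
python3 -c "
from rig import manip;print(manip.sign_off())"
```

```text
the job is handed in; nothing more can be done
None
```

The job is handed in: the square bottle faces the window to within about 0.5°, and the key was pressed to its stop once and sprang back up; however, mid-push the last joint read -2.703 against its -2.7 limit, which may count as passing its range.

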